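Tip a tray of dried fungus heads into the crate

TASK

The four dried fungus heads on the tipping tray have to go into the empty white crate. Set the crate square under the tray's discharge lip on the side of the tipper where it stands, push the joystick fully over towards the crate and hold it there for a good two seconds until all the heads have slid into the crate, then let it go back to the centre so that the tray lies level. Do not touch the heads or the tray, and leave the pan of broken bits, the moisture meter and the scoop where they are.

Things in the scene. Friction and masses are not known exactly. Their poses are not given: they have to be found in the camera images.
- tipper: steel bench tray tipper, fixed: base plate 300 (x) by 150 (y) mm, two 60 mm wide uprights 248 mm high at x = -117 and +117 mm with a tray between them, grey gearmotor on the far (+x) one. Origin at the centre of the underside of its base, on the table; x along the tray's swing axis (away from the robot), y left, z up
- tip_tray (a joint): tilt of the tray, rad: 0 level, positive = left (+y of the tipper) lip down. It follows the joystick: tray angle = 1.4 x stick angle, at most 0.63
- joystick_box: grey joystick box fixed on the table between the robot and the tipper, 102 (x) by 92 (y) by 75 mm high, origin at the centre of its underside; y points left. The stick stands upright in the centre of its top and tilts only left and right, in the box's own y-z plane, about the box's x axis 75 mm above the table
- stick (a joint): angle of the joystick, rad: 0 centred (sprung), positive leaning to the left (+y of the box), negative to the right; stops at +-0.45. Spring 1.2 N m/rad, about 6 N at the grip when fully over; a grip in the fingers gives a little, so push on until it reads over 0.4 or meets the stop. Leaning it left tips the tray to the left
- stick_grip (a point): centre of the joystick's black round handgrip, 30 mm diameter and 44 mm long, 85 mm from the pivot (160 mm above the table when centred), on a 12 mm shaft
- crate_mid (a point): centre of the loose, empty white crate, 300 (its x) by 200 (its y) by 100 mm high, about 0.45 kg, open on top; this point is 50 mm above its underside. Starts away from the lip, left or right of the tipper. Well placed: long side parallel to the tipper's x axis, level with the tray in x, centre 200 mm (within 20 mm) left or right of the swing axis, its inner long wall just under the tipped lip
- crate_near_rim (a point): top of the middle of the crate's end wall towards the robot (crate x = -146 mm), 100 mm above its underside; this wall is 8 mm thick (the long walls 5 mm) and can be pinched from above. Axes as the crate's: x along its long side, away from the robot
- crate: the same crate; origin at the centre of its underside
- head0_mid (a point): centre of a dried, ruffled cream fungus head on the tray, about 65 mm across and 44 mm high, about 22 g (fragile, not to be handled)
- head1_mid (a point): centre of a second head, alike
- head2_mid (a point): centre of a third head, alike
- head3_mid (a point): centre of a fourth head, alike
- pan: low steel pan, 262 by 186 by 60 mm, with broken bits in it, loose, on the other side of the tipper from the crate; leave alone. Origin at the centre of its underside
- moisture_meter: grey hand-held moisture meter, 155 by 62 by 28 mm, loose on the bench; leave alone. Origin under its centre
- scoop: steel hand scoop, about 200 by 66 by 45 mm, loose on the bench near the robot; leave alone. Origin on its underside near its middle
- tray_mid (a point): centre of the tray's floor, on its swing axis, 230 mm above the table. Tray 194 mm (x) by 280 mm (y), slippery polished steel, 36 mm high sides along x = +-95 mm, open discharge lips at y = +-140 mm. Fully tipped, the lower lip is 113 mm sideways of the axis and 147 mm above the table; the heads slide once the tray is tipped beyond 0.35 rad and land up to 100 mm beyond that lip
Things that resemble listed ones, but are neither listed nor needed, are in the scene too. What is shaped like the joystick_box but orange or purple is not meant.

How it is judged:
On the way:
1. the joystick is held well over towards the crate's side (beyond 0.30 rad) for a second without a break (((y of crate_mid in the frame of tipper above 0 m and value of joint stick above 0.3 rad) or (y of crate_mid in the frame of tipper below 0 m and value of joint stick below -0.3 rad))), for 1 s.
At the end, for the whole second after the job is handed in: All four heads lie inside the crate (centres within its walls and below its rim), the crate stands flat and still on the table, the joystick is back within 0.06 rad of centre and the tray within 0.08 rad of level (x of head0_mid in the frame of crate between -0.145 and 0.145 m and y of head0_mid in the frame of crate between -0.098 and 0.098 m and z of head0_mid in the frame of crate between 0 and 0.095 m and x of head1_mid in the frame of crate between -0.145 and 0.145 m and y of head1_mid in the frame of crate between -0.098 and 0.098 m and z of head1_mid in the frame of crate between 0 and 0.095 m and x of head2_mid in the frame of crate between -0.145 and 0.145 m and y of head2_mid in the frame of crate between -0.098 and 0.098 m and z of head2_mid in the frame of crate between 0 and 0.095 m and x of head3_mid in the frame of crate between -0.145 and 0.145 m and y of head3_mid in the frame of crate between -0.098 and 0.098 m and z of head3_mid in the frame of crate between 0 and 0.095 m and value of joint stick between -0.06 and 0.06 rad and value of joint tip_tray between -0.08 and 0.08 rad and angle between crate's own z axis and vertical below 0.05 rad and height (world z) of crate below 0.008 m and linear speed of crate below 0.02 m/s); the robot touches nothing.
It fails at once if the robot touches the tray (contact force between any of the fingers, the arm and tip_tray above 0.5 N).
It fails at once if the robot touches a head (contact force between any of the fingers, the arm and head0 above 0.5 N or contact force between any of the fingers, the arm and head1 above 0.5 N or contact force between any of the fingers, the arm and head2 above 0.5 N or contact force between any of the fingers, the arm and head3 above 0.5 N).
It fails at once if the pan of broken bits, the moisture meter or the scoop is moved more than 30 mm (distance of any of pan, moisture_meter, scoop from where it was at the start of the episode above 0.03 m).
It also fails if it takes over 72 s, if anything falls off the work surface, if the arm or the gripper's body presses on something with over 40 N, if the wrist force passes 120 N, or if a joint passes its speed limit or range.

ROBOT

A 7-joint arm with a two-finger parallel gripper is mounted at the origin on the work surface. World frame = base frame: x ahead of the robot, y to its left, z up, the work surface at z = 0. Lengths are in m, angles in rad, forces in N, time in s.
With the tool pointing down it reaches from about 0.4 to 0.925 m from the base axis. Payload 4.1 kg.
Tool frame: the origin (TCP) lies at the very end of the fingers, on their centre line; the grasp point (between the pads) lies 19 mm behind it; z points along the fingers, y is the line along which they close (so a half turn about z gives the same grasp; the last joint's range is limited). The gripper opens to 85 mm and grips with 20 to 120 N. Pads are 22 mm wide; open, the fingers measure 114 mm over their backs; the gripper's body (76 mm by 85 mm) begins 54 mm behind the grasp point. The pads swing forward as they close: fully open they stand 13 mm farther back than shut.
Start: joints at [-1.209, 0.398, 0.045, 1.537, -0.019, 1.207, -0.051], TCP at [0.289, 0.582, 0.231] pointing down, gripper open.
Joint ranges: [-2.82, 2.82], [-0.49, 2.23], [-1.37, 1.46], [0, 2.46], [-1.36, 4.5], [0.23, 2], [-2.94, 2.94]. Speed limits (rad/s): [2.57, 2.57, 3.14, 3.14, 3.14, 3.14, 3.14].

INTERFACE

Orientations are given as a unit quaternion [x, y, z, w].
In Python, from plant import ctrl gives the robot as it stands. The module is installed in compiled form; this text tells all that it offers.
- The arm moves only by the shell command python3 -m handwheel 'ROWS' [FORCE]. ROWS is JSON, a list of rows, each an object with "delta_rot": the turn, a rotation vector about the tool's x, y, z in degrees, a list of three; "offset": the shift along the tool's x, y, z in m, a list of three; "gripper": the closure, from 0 (fully open) to 1 (shut). A call has 1 to 8 rows; each row shifts and turns the commanded pose from where the row before left it, along the tool's axes as they then stand; what a row does not reach is not made up. A row lasts 1/8 s, in which the tool goes at most 62.5 mm and 10.7 degrees, less where a joint would pass 70% of its speed; a pose out of reach is approached as far as the arm can. A call with a gripper value outside its range is refused whole. The fingers move at their own pace and stop on an object; FORCE is the grip in N (left out, the last holds). Time passes only in rows, so rows that do not move let the fingers close. It gives the time, the measured TCP pose, the force, the opening and the grip force at its end, in the units of the state.
- ctrl.state(): the state, without advancing time (a new reading comes with each control period).
- ctrl.grab_frame(name): name is "scene" or "top" or "wrist"; returns a dict with "pixels" (384x512x3 uint8, red, green, blue), "z_map" (384x512 float32, m along the optical axis (not along the pixel's ray), 0 where there is no reading), "vertical_fov" (degrees; the focal length in pixels is half the picture's height over the tangent of half this angle, whatever the lens; pixels are square), "cx", "cy" (the principal point, pixels), "R" (3x3) and "t" (3): a world point X has camera coordinates R X + t. Camera axes: x right, y down, z forward; pixel columns grow to the right and rows downward; lengths in m; the calibration is good to about 2 mm. A picture is of the moment at which its call begins.
- ctrl.close_job(): hands the job in; it is judged then, once.
The state is a dict: "time_s": time; "joint_pos": joint angles; "joint_velocities": joint speeds; "tau": joint torques, N m; "ee_pos": TCP position; "tcp_rot": TCP orientation; "force": force on the tool from outside, world axes, zero at the start; "ft_torque": the same for the moment, N m; "width": finger opening in m; "gripper_force": force on a finger pad.
Only numpy, scipy, OpenCV 4.12 (cv2) and the standard library are available. Lean on these libraries where they do the work, as an engineer would, in place of code of your own. Each camera call takes 0.05 s, during which the arm holds its last target. There are 200 camera calls.

## Working session

There is one attempt and no reset: what is moved stays moved. The work goes in short steps, Python scripts to look and compute and a shell command to move; the robot and the scene stay as the last step left them, time stands still between calls to the robot, and variables do not carry over. Pictures are saved under pics/ and viewed, at most 10 in all, crops included, and the job is handed in when it is done.

```bash
mkdir -p pics; cat > h.py <<'E'
import numpy as np, cv2
from plant import ctrl
def grab(n,save=None):
    f=ctrl.grab_frame(n)
    if save: cv2.imwrite('pics/'+save,f['pixels'][:,:,::-1])
    return f
def K(f):
    h=f['pixels'].shape[0]; return h/2/np.tan(np.radians(f['vertical_fov'])/2)
def cloud(f):
    F=K(f);z=f['z_map'];v,u=np.mgrid[:z.shape[0],:z.shape[1]]
    c=np.stack([(u-f['cx'])/F*z,(v-f['cy'])/F*z,z],-1)
    return (c-f['t'])@f['R']
E
python3 - <<'E'
from h import *
np.set_printoptions(precision=3,suppress=True)
a=grab('scene');b=grab('top')
cv2.imwrite('pics/a.png',a['pixels'][:,:,::-1]);cv2.imwrite('pics/b.png',b['pixels'][:,:,::-1])
for f in(a,b): print(f['vertical_fov'],f['cx'],f['cy'],f['R'],f['t'],-f['R'].T@f['t'],(f['z_map']>0).mean())
print(ctrl.state())
E
```

```text
51.92615277556191 253.9498183282334 196.03167061849294 [[ 0.669  0.743 -0.006]
 [ 0.628 -0.57  -0.529]
 [-0.397  0.35  -0.848]] [-0.28  -0.235  1.413] [ 0.895 -0.421  1.073] 0.9957784016927084
42.20824102971433 257.6175965269705 184.97299243265388 [[ 0.003 -1.     0.004]
 [-0.981 -0.004 -0.194]
 [ 0.194 -0.003 -0.981]] [-0.072  0.5    1.485] [ 0.202 -0.065  1.554] 0.99578857421875
{'time_s': 0.1, 'joint_pos': array([-1.209,  0.399,  0.045,  1.538, -0.019,  1.207, -0.051]), 'joint_velocities': array([ 0.   , -0.001, -0.001, -0.003, -0.   , -0.002,  0.001]), 'tau': array([  0.004, -47.626,   1.37 , -25.495,   0.012,   0.005,   0.   ]), 'ee_pos': array([0.289, 0.582, 0.23 ]), 'tcp_rot': array([ 0.228,  0.974, -0.001, -0.   ]), 'force': array([-0.057,  0.811, -1.004]), 'ft_torque': array([ 0.002,  0.004, -0.016]), 'gripper_force': 0.0, 'width': 0.08524638115501137}
```

View pics/a.png

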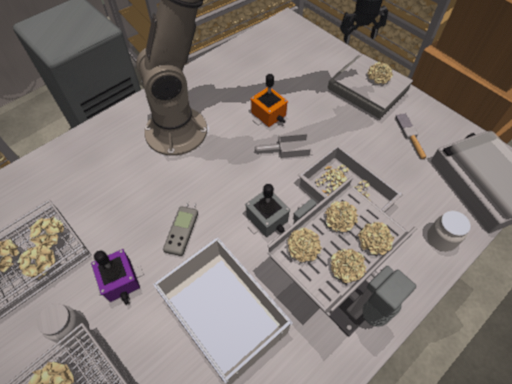

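View pics/b.png

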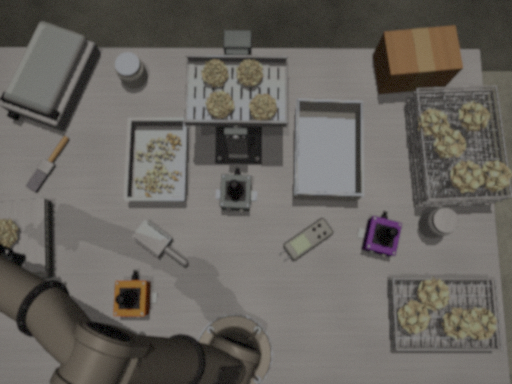

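The top view looks with +x up and +y left. The grey joystick box is at (236,190), and the lookalikes are orange at (131,297) and purple at (383,235). Only the grey one fits, being grey and standing between robot and tipper. The white crate is at (328,148), right of the tipper (tray at 237,91). The pan is at (157,160), the meter at (308,240) and the scoop at (158,240).

```bash
python3 - <<'E'
from h import *
np.set_printoptions(precision=3,suppress=True)
b=grab('top');P=cloud(b);z=P[...,2];a=grab('scene');Q=cloud(a)
def rect(n,P,lo,hi,x0,x1,y0,y1):
    m=(P[...,2]>lo)&(P[...,2]<hi)&(P[...,0]>x0)&(P[...,0]<x1)&(P[...,1]>y0)&(P[...,1]<y1)
    p=P[m][:,:2].astype(np.float32)
    if len(p)<5: print(n,len(p));return
    r=cv2.minAreaRect(p);print(n,len(p),np.round(r[0],3),np.round(r[1],3),round(r[2],2),np.round(p.min(0),3),np.round(p.max(0),3),np.median(P[m][:,2]))
for n,(u,v) in dict(crate=(328,148),tip=(237,91),box=(236,190),pan=(157,160),meter=(308,240)).items(): print(n,P[v,u])
c=P[148,328]
for nm,C in(('top',P),('scene',Q)):
    rect('crate',C,.085,.11,c[0]-.2,c[0]+.2,c[1]-.14,c[1]+.14)
    g=P[190,236]
    rect('grip',C,.125,.2,g[0]-.1,g[0]+.08,g[1]-.08,g[1]+.08)
    rect('box',C,.06,.08,g[0]-.1,g[0]+.08,g[1]-.08,g[1]+.08)
    t=P[91,237]
    rect('tray',C,.222,.30,t[0]-.12,t[0]+.14,t[1]-.2,t[1]+.2)
    rect('upr',C,.238,.255,t[0]-.2,t[0]-.08,t[1]-.2,t[1]+.2)
    rect('base',C,.003,.03,t[0]-.2,t[0]-.08,t[1]-.12,t[1]+.12)
big=cv2.resize(b['pixels'][40:280,110:430],None,fx=2.5,fy=2.5,interpolation=cv2.INTER_CUBIC)
cv2.imwrite('pics/c.png',big[:,:,::-1])
E
```

```text
crate [ 0.631 -0.296  0.007]
tip [ 0.736 -0.01   0.225]
box [ 0.465 -0.008  0.152]
pan [0.586 0.25  0.017]
meter [ 0.333 -0.224  0.033]
crate 1114 [ 0.614 -0.287] [0.209 0.304] 88.1 [ 0.459 -0.394] [ 0.768 -0.179] 0.09703698971034733
grip 105 [ 0.478 -0.002] [0.028 0.028] 84.47 [ 0.464 -0.017] [0.493 0.011] 0.17961075483352898
box 682 [ 0.479 -0.001] [0.092 0.102] 87.15 [ 0.427 -0.047] [0.531 0.046] 0.07522524880564482
tray 7661 [ 0.746 -0.008] [0.288 0.26 ] 89.54 [ 0.616 -0.153] [0.876 0.137] 0.23605872865095914
upr 426 [ 0.626 -0.007] [0.279 0.06 ] 89.79 [ 0.596 -0.147] [0.656 0.133] 0.24666458519547996
base 1160 [ 0.596 -0.01 ] [0.238 0.119] 89.87 [ 0.537 -0.129] [0.656 0.109] 0.01051207109507063
crate 1658 [ 0.615 -0.29 ] [0.209 0.304] 88.03 [ 0.46  -0.399] [ 0.771 -0.182] 0.09809250289999016
grip 141 [ 0.483 -0.009] [0.029 0.027] 30.05 [ 0.467 -0.022] [0.497 0.008] 0.17540849202778627
box 686 [ 0.482 -0.007] [0.091 0.103] 86.54 [ 0.428 -0.055] [0.534 0.038] 0.07509500504701239
tray 10684 [ 0.746 -0.012] [0.29 0.26] 89.39 [ 0.616 -0.157] [0.876 0.134] 0.23210844913627698
upr 441 [ 0.627 -0.012] [0.279 0.053] 89.17 [ 0.601 -0.151] [0.654 0.128] 0.2463691149803379
base 70 [ 0.596 -0.045] [0.17  0.119] 89.87 [ 0.536 -0.13 ] [0.655 0.04 ] 0.0038544128491185894
```

View pics/c.png

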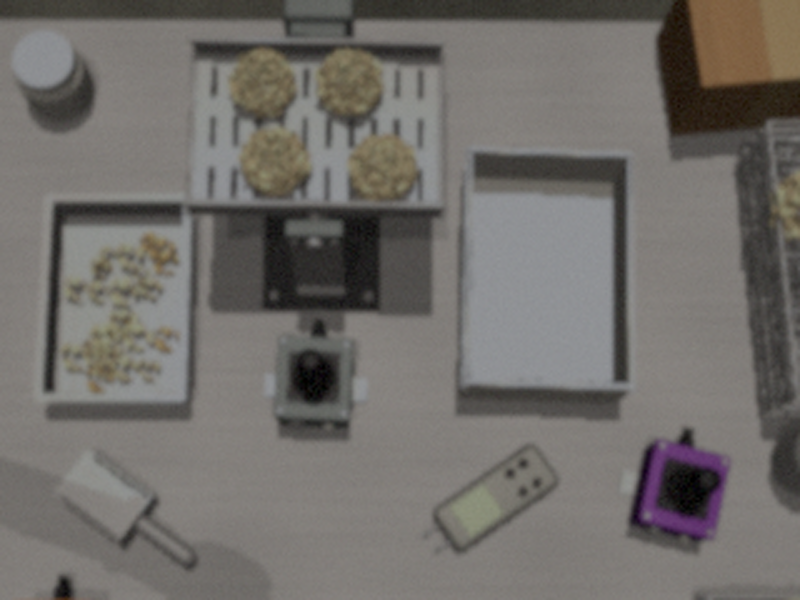

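```bash
python3 - <<'E'
from h import *
np.set_printoptions(precision=3,suppress=True,linewidth=150)
for n in('top','scene'):
    f=grab(n);P=cloud(f)
    m=(abs(P[...,0]-.7)<.3)&(abs(P[...,1]+.01)<.19)
    q=P[m]
    t=q[(q[:,2]>.255)&(q[:,2]<.272)]   # tray wall tops
    h,e=np.histogram(t[:,0],bins=np.arange(.56,.90,.01));print(n,'walltop x',list(zip(e.round(2),h)))
    for s in (t[t[:,0]<.66],t[t[:,0]>.75]): print('wall y',np.percentile(s[:,1],[1,99]),'x',np.percentile(s[:,0],[5,50,95]))
    s=q[(q[:,2]>.222)&(q[:,2]<.24)];print('floor y',np.percentile(s[:,1],[1,99]),np.percentile(s[:,0],[1,99]))
    blk=q[(q[:,2]>.003)&(q[:,2]<.03)];print('base',blk[:,:2].min(0),blk[:,:2].max(0))
    # crate wall tops line fits
    c=P[(P[...,2]>.092)&(P[...,2]<.106)&(abs(P[...,0]-.614)<.17)&(abs(P[...,1]+.288)<.125)]
    r=cv2.minAreaRect(c[:,:2].astype(np.float32));print('crate',r)
    for n2,s in(('near',c[c[:,0]<.475]),('far',c[c[:,0]>.75]),('left',c[c[:,1]>-.205]),('right',c[c[:,1]<-.37])):
        print(n2,len(s),np.median(s,0),np.percentile(s[:,0],[1,99]),np.percentile(s[:,1],[1,99]))
    hd=q[(q[:,2]>.285)];print('max z',hd[:,2].max())
from scipy.spatial.transform import Rotation as R
s=ctrl.state();print(R.from_quat(s['tcp_rot']).as_matrix(),s['time_s'])
E
```

```text
top walltop x [(np.float64(0.56), np.int64(0)), (np.float64(0.57), np.int64(0)), (np.float64(0.58), np.int64(0)), (np.float64(0.59), np.int64(0)), (np.float64(0.6), np.int64(0)), (np.float64(0.61), np.int64(1)), (np.float64(0.62), np.int64(0)), (np.float64(0.63), np.int64(304)), (np.float64(0.64), np.int64(18)), (np.float64(0.65), np.int64(97)), (np.float64(0.66), np.int64(133)), (np.float64(0.67), np.int64(141)), (np.float64(0.68), np.int64(95)), (np.float64(0.69), np.int64(96)), (np.float64(0.7), np.int64(81)), (np.float64(0.71), np.int64(52)), (np.float64(0.72), np.int64(4)), (np.float64(0.73), np.int64(0)), (np.float64(0.74), np.int64(37)), (np.float64(0.75), np.int64(128)), (np.float64(0.76), np.int64(145)), (np.float64(0.77), np.int64(103)), (np.float64(0.78), np.int64(88)), (np.float64(0.79), np.int64(76)), (np.float64(0.8), np.int64(75)), (np.float64(0.81), np.int64(21)), (np.float64(0.82), np.int64(307)), (np.float64(0.83), np.int64(3)), (np.float64(0.84), np.int64(0)), (np.float64(0.85), np.int64(4)), (np.float64(0.86), np.int64(10)), (np.float64(0.87), np.int64(11)), (np.f
[... 1755 characters left out ...]
]
wall y [-0.147  0.114] x [0.756 0.8   0.83 ]
floor y [-0.155  0.128] [0.638 0.882]
base [ 0.401 -0.2  ] [0.983 0.179]
crate ((0.6156091690063477, -0.2906815707683563), (0.2078043520450592, 0.3023809492588043), 88.1292724609375)
near 270 [ 0.47  -0.297  0.099] [0.463 0.475] [-0.388 -0.19 ]
far 365 [ 0.761 -0.301  0.099] [0.752 0.768] [-0.397 -0.194]
left 379 [ 0.628 -0.193  0.098] [0.47  0.767] [-0.204 -0.184]
right 467 [ 0.635 -0.389  0.099] [0.464 0.762] [-0.398 -0.372]Traceback (most recent call last):
  File "<stdin>", line 17, in <module>
    return umr_maximum(a, axis, None, out, keepdims, initial, where)
ValueError: zero-size array to reduction operation maximum which has no identity
```

The crop confirms it: grey joystick box at crop (315,375), empty white crate at (545,270) right of the tipper, and the purple one at (685,490) is a lookalike. From the depth data, the tipper axis is at about (0.732, -0.010). The crate is at (0.614, -0.289) with yaw about -1.8°, and its target is (0.732, -0.210) with yaw 0. I first turn the tool so that its y lies along world x, rising a little on the way.

```bash
python3 -m handwheel '[{"delta_rot":[0,0,9.4],"offset":[0,0,-0.015],"gripper":0},{"delta_rot":[0,0,9.4],"offset":[0,0,-0.015],"gripper":0},{"delta_rot":[0,0,9.4],"offset":[0,0,-0.015],"gripper":0},{"delta_rot":[0,0,9.4],"offset":[0,0,-0.015],"gripper":0},{"delta_rot":[0,0,9.4],"offset":[0,0,-0.015],"gripper":0},{"delta_rot":[0,0,9.4],"offset":[0,0,-0.015],"gripper":0},{"delta_rot":[0,0,9.2],"offset":[0,0,-0.015],"gripper":0},{"delta_rot":[0,0,0],"offset":[0,0,0],"gripper":0}]' 30
```

```text
time_s: 1.3
ee_pos: [0.2893, 0.5828, 0.3375]
tcp_rot: [0.719, 0.695, 0.001, -0.0]
force: [-0.6, -0.7, -0.5]
width: 0.0852
gripper_force: 0.0
```

```bash
python3 -m handwheel '[{"delta_rot":[0,0,0],"offset":[-0.04,0.04,0],"gripper":0},{"delta_rot":[0,0,0],"offset":[-0.04,0.04,0],"gripper":0},{"delta_rot":[0,0,0],"offset":[-0.045,0.04,0],"gripper":0},{"delta_rot":[0,0,0],"offset":[-0.045,0.04,0],"gripper":0},{"delta_rot":[0,0,0],"offset":[-0.05,0.04,0],"gripper":0},{"delta_rot":[0,0,0],"offset":[-0.06,0,0],"gripper":0},{"delta_rot":[0,0,0],"offset":[-0.06,0,0],"gripper":0},{"delta_rot":[0,0,0],"offset":[-0.06,0,0],"gripper":0}]' && python3 -m handwheel '[{"delta_rot":[0,0,0],"offset":[-0.06,0,0],"gripper":0},{"delta_rot":[0,0,0],"offset":[-0.06,0,0],"gripper":0},{"delta_rot":[0,0,0],"offset":[-0.06,0,0],"gripper":0},{"delta_rot":[0,0,0],"offset":[-0.06,0,0],"gripper":0},{"delta_rot":[0,0,0],"offset":[-0.06,0,0],"gripper":0},{"delta_rot":[0,0,0],"offset":[-0.06,0,0],"gripper":0},{"delta_rot":[0,0,0],"offset":[-0.06,0.009,0],"gripper":0},{"delta_rot":[0,0,0],"offset":[-0.06,0,0],"gripper":0}]'
```

```text
time_s: 2.3
ee_pos: [0.4735, 0.1745, 0.3355]
tcp_rot: [0.718, 0.696, -0.0, -0.0]
force: [0.4, -0.0, 0.4]
width: 0.0851
gripper_force: 0.0
time_s: 3.3
ee_pos: [0.4666, -0.3043, 0.3355]
tcp_rot: [0.718, 0.696, 0.0, -0.0]
force: [1.2, 0.5, -0.2]
width: 0.0853
gripper_force: 0.0
```

```bash
python3 -m handwheel '[{"delta_rot":[0,0,0],"offset":[0,0.001,0.055],"gripper":0},{"delta_rot":[0,0,0],"offset":[0,0,0.055],"gripper":0},{"delta_rot":[0,0,0],"offset":[0,0,0.055],"gripper":0},{"delta_rot":[0,0,0],"offset":[0,0,0.045],"gripper":0},{"delta_rot":[0,0,0],"offset":[0,0,0.03],"gripper":0},{"delta_rot":[0,0,0],"offset":[0,0,0.02],"gripper":0},{"delta_rot":[0,0,0],"offset":[0,0,0.006],"gripper":0},{"delta_rot":[0,0,0],"offset":[0,0,0],"gripper":0}]' && python3 -m handwheel '[{"delta_rot":[0,0,0],"offset":[0,0,0],"gripper":1},{"delta_rot":[0,0,0],"offset":[0,0,0],"gripper":1},{"delta_rot":[0,0,0],"offset":[0,0,0],"gripper":1},{"delta_rot":[0,0,0],"offset":[0,0,0],"gripper":1},{"delta_rot":[0,0,0],"offset":[0,0,0],"gripper":1},{"delta_rot":[0,0,0],"offset":[0,0,0],"gripper":1}]' 30
```

```text
time_s: 4.3
ee_pos: [0.4676, -0.3036, 0.0707]
tcp_rot: [0.719, 0.695, 0.0, 0.0]
force: [0.8, -0.4, 0.8]
width: 0.0852
gripper_force: 0.0
time_s: 5.05
ee_pos: [0.4675, -0.3033, 0.0705]
tcp_rot: [0.719, 0.695, 0.0, 0.0]
force: [-0.7, 0.7, 2.5]
width: 0.0076
gripper_force: 30.3
```

```bash
python3 -m handwheel '[{"delta_rot":[0,0,0],"offset":[0.002,0.004,0],"gripper":1},{"delta_rot":[0,0,0],"offset":[0.006,0.008,0],"gripper":1},{"delta_rot":[0,0,-0.2],"offset":[0.006,0.01,0],"gripper":1},{"delta_rot":[0,0,-0.2],"offset":[0.007,0.01,0],"gripper":1},{"delta_rot":[0,0,-0.2],"offset":[0.007,0.01,0],"gripper":1},{"delta_rot":[0,0,-0.2],"offset":[0.007,0.01,0],"gripper":1},{"delta_rot":[0,0,-0.2],"offset":[0.007,0.01,0],"gripper":1},{"delta_rot":[0,0,-0.2],"offset":[0.007,0.01,0],"gripper":1}]' && python3 -m handwheel '[{"delta_rot":[0,0,-0.2],"offset":[0.007,0.01,0],"gripper":1},{"delta_rot":[0,0,-0.2],"offset":[0.007,0.01,0],"gripper":1},{"delta_rot":[0,0,-0.2],"offset":[0.006,0.01,0],"gripper":1},{"delta_rot":[0,0,-0.1],"offset":[0.005,0.008,0],"gripper":1},{"delta_rot":[0,0,0],"offset":[0.003,0.006,0],"gripper":1},{"delta_rot":[0,0,0],"offset":[0,0,0],"gripper":1},{"delta_rot":[0,0,0],"offset":[0,0,0],"gripper":1}]'
python3 - <<'E'
from h import *
for n in('top','scene'):
    P=cloud(grab(n,n+'2.png'))
    c=P[(P[...,2]>.092)&(P[...,2]<.106)&(abs(P[...,0]-.732)<.17)&(P[...,1]<-.09)&(P[...,1]>-.33)]
    print(n,cv2.minAreaRect(c[:,:2].astype(np.float32)))
    for n2,s in(('near',c[c[:,0]<.595]),('far',c[c[:,0]>.87]),('left',c[c[:,1]>-.125]),('right',c[c[:,1]<-.295])):
        if len(s): print(n2,len(s),np.median(s,0),np.percentile(s[:,0],[1,99]).round(3),np.percentile(s[:,1],[1,99]).round(3))
E
```

```text
time_s: 6.05
ee_pos: [0.5412, -0.2562, 0.0705]
tcp_rot: [0.712, 0.702, -0.0, 0.0]
force: [-4.8, -2.5, 5.4]
width: 0.0076
gripper_force: 31.1
time_s: 6.92
ee_pos: [0.5862, -0.2277, 0.0705]
tcp_rot: [0.707, 0.707, 0.001, 0.0]
force: [-1.8, -1.9, 5.1]
width: 0.0079
gripper_force: 30.8
top ((0.7321912050247192, -0.2075388878583908), (0.2049010545015335, 0.3020678460597992), 89.26532745361328)
near 43 [ 0.58422973 -0.29017657  0.09757346] [0.58  0.594] [-0.308 -0.263]
far 153 [ 0.87602998 -0.2298367   0.09835956] [0.871 0.882] [-0.305 -0.161]
left 43 [ 0.64814075 -0.10724763  0.09807416] [0.62  0.675] [-0.11  -0.104]
right 171 [ 0.77321773 -0.30426755  0.09683722] [0.581 0.877] [-0.311 -0.297]
scene ((0.7315710783004761, -0.21169739961624146), (0.20723429322242737, 0.3059081733226776), 89.69921875)
near 226 [ 0.58890781 -0.24245448  0.09896304] [0.582 0.595] [-0.313 -0.112]
far 263 [ 0.87920744 -0.19232467  0.09995886] [0.873 0.884] [-0.272 -0.111]
left 184 [ 0.82690243 -0.11603077  0.09739836] [0.585 0.884] [-0.123 -0.109]
right 426 [ 0.71578443 -0.31010259  0.0979345 ] [0.584 0.842] [-0.315 -0.297]
```

View pics/top2.png

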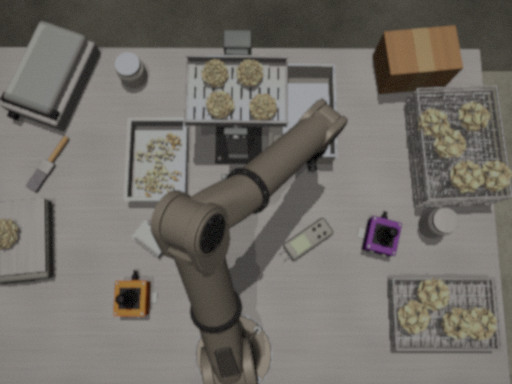

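The crate now stands at (0.732, -0.210), 0.2 m right of the axis with yaw under 1°. The top view shows it at (310,110) beside the tray, and pan, meter and scoop have not moved. Release, rise, and go to the left of the grey stick.

```bash
python3 -m handwheel '[{"delta_rot":[0,0,0],"offset":[0,0,0],"gripper":0.6},{"delta_rot":[0,0,0],"offset":[0,0,0],"gripper":0.6},{"delta_rot":[0,0,0],"offset":[0,0,0],"gripper":0.6},{"delta_rot":[0,0,0],"offset":[0,0,-0.03],"gripper":0.6},{"delta_rot":[0,0,0],"offset":[0,0,-0.05],"gripper":0.6},{"delta_rot":[0,0,0],"offset":[0,-0.01,-0.05],"gripper":0.6},{"delta_rot":[0,0,0],"offset":[0,-0.03,-0.05],"gripper":0.6},{"delta_rot":[0,0,0],"offset":[0,-0.046,0],"gripper":1}]' && python3 -m handwheel '[{"delta_rot":[0,0,0],"offset":[0.04,-0.02,0],"gripper":1},{"delta_rot":[0,0,0],"offset":[0.05,0,0],"gripper":1},{"delta_rot":[0,0,0],"offset":[0.05,0,0],"gripper":1},{"delta_rot":[0,0,0],"offset":[0.05,0,0],"gripper":1},{"delta_rot":[0,0,0],"offset":[0.05,0,0],"gripper":1},{"delta_rot":[0,0,0],"offset":[0.038,0,0],"gripper":1},{"delta_rot":[0,0,0],"offset":[0,0,0.02],"gripper":1},{"delta_rot":[0,0,0],"offset":[0,0,0],"gripper":1}]'
python3 - <<'E'
from h import *
grab('scene','s3.png')
P=cloud(grab('scene'))
c=P[(P[...,2]>.092)&(P[...,2]<.106)&(abs(P[...,0]-.732)<.17)&(P[...,1]<-.09)&(P[...,1]>-.33)]
print(cv2.minAreaRect(c[:,:2].astype(np.float32)))
E
```

```text
time_s: 8.02
ee_pos: [0.5011, -0.2302, 0.2542]
tcp_rot: [0.707, 0.707, 0.002, 0.004]
force: [-0.6, -0.5, 0.5]
width: 0.0172
gripper_force: 0.0
time_s: 9.02
ee_pos: [0.478, 0.0496, 0.2292]
tcp_rot: [0.707, 0.707, -0.001, -0.001]
force: [0.3, -1.6, -0.3]
width: -0.0001
gripper_force: 0.0
((0.7325348258018494, -0.2116251140832901), (0.20729109644889832, 0.3015666604042053), 89.78731536865234)
```

View pics/s3.png

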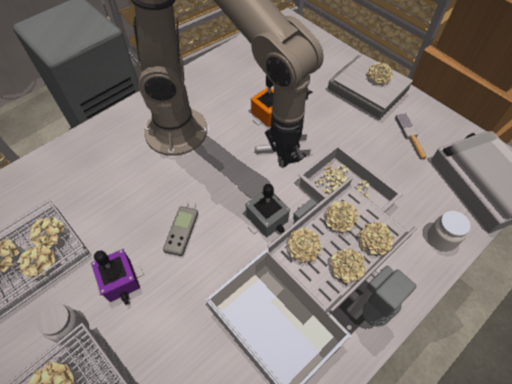

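The gripper stands left of the grey box, clear at (288,150). The stick is at (267,192) and the crate at (278,315), square beside the tray. Lower the closed fingers beside the stick and push right.

```bash
python3 -m handwheel '[{"delta_rot":[0,0,0],"offset":[0,0.002,0.04],"gripper":1},{"delta_rot":[0,0,0],"offset":[0,0,0.04],"gripper":1},{"delta_rot":[0,0,0],"offset":[0,0,0.029],"gripper":1},{"delta_rot":[0,0,0],"offset":[-0.01,0,0],"gripper":1},{"delta_rot":[0,0,0],"offset":[-0.01,0,0],"gripper":1},{"delta_rot":[0,0,0],"offset":[-0.005,0,0],"gripper":1},{"delta_rot":[0,0,0],"offset":[-0.005,0,0],"gripper":1},{"delta_rot":[0,0,0],"offset":[0,0,0],"gripper":1}]'&& python3 -m handwheel '[{"delta_rot":[0,0,0],"offset":[-0.005,0,0],"gripper":1},{"delta_rot":[0,0,0],"offset":[-0.005,0,0],"gripper":1},{"delta_rot":[0,0,0],"offset":[-0.005,0,0],"gripper":1},{"delta_rot":[0,0,0],"offset":[-0.005,0,0],"gripper":1},{"delta_rot":[0,0,0],"offset":[-0.003,0,0],"gripper":1},{"delta_rot":[0,0,0],"offset":[0,0,0],"gripper":1}]'
```

```text
time_s: 10.12
ee_pos: [0.4816, 0.0192, 0.1218]
tcp_rot: [0.708, 0.706, 0.001, 0.0]
force: [-0.3, 0.5, -1.0]
width: -0.0002
gripper_force: 0.0
time_s: 10.88
ee_pos: [0.4807, -0.0021, 0.1209]
tcp_rot: [0.707, 0.707, 0.0, -0.001]
force: [-1.5, 5.9, -0.4]
width: 0.0001
gripper_force: 2.8
```

```bash
python3 -m handwheel '[{"delta_rot":[0,0,0],"offset":[-0.004,0,0],"gripper":1},{"delta_rot":[0,0,0],"offset":[-0.004,0,0],"gripper":1},{"delta_rot":[0,0,0],"offset":[-0.002,0,0],"gripper":1},{"delta_rot":[0,0,0],"offset":[0,0,0],"gripper":1},{"delta_rot":[0,0,0],"offset":[0,0,0],"gripper":1}]'; python3 - <<'E'
from h import *
P=cloud(grab('scene','s4.png'))
q=P[(abs(P[...,0]-.732)<.08)&(abs(P[...,1]+.01)<.15)&(P[...,2]>.14)]
A=np.c_[q[:,1],np.ones(len(q))]; 
for i in range(10):
    k=np.linalg.lstsq(A,q[:,2],rcond=None)[0]; r=q[:,2]-A@k; m=r<.004; A,q=A[m],q[m]
print('tilt',np.arctan(k[0]),len(q))
E
```

```text
time_s: 11.5
ee_pos: [0.4804, -0.0069, 0.1203]
tcp_rot: [0.706, 0.708, 0.002, -0.004]
force: [0.2, 15.5, -3.7]
width: -0.0001
gripper_force: 7.7
tilt 0.6290067209809813 8107
```

View pics/s4.png

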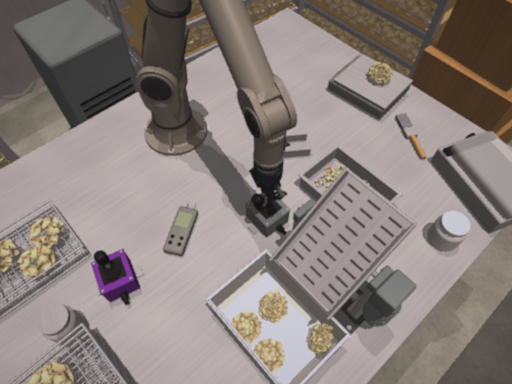

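The tray is fully tipped (0.63 rad) and empty, and all four heads lie in the crate at (247,325), (273,305), (270,353) and (320,338). Hold for two more seconds.

```bash
R='';python3 -m handwheel '[{"delta_rot":[0,0,0],"offset":[0,0,0],"gripper":1},{"delta_rot":[0,0,0],"offset":[0,0,0],"gripper":1},{"delta_rot":[0,0,0],"offset":[0,0,0],"gripper":1},{"delta_rot":[0,0,0],"offset":[0,0,0],"gripper":1},{"delta_rot":[0,0,0],"offset":[0,0,0],"gripper":1},{"delta_rot":[0,0,0],"offset":[0,0,0],"gripper":1},{"delta_rot":[0,0,0],"offset":[0,0,0],"gripper":1},{"delta_rot":[0,0,0],"offset":[0,0,0],"gripper":1}]' && python3 -m handwheel '[{"delta_rot":[0,0,0],"offset":[0,0,0],"gripper":1},{"delta_rot":[0,0,0],"offset":[0,0,0],"gripper":1},{"delta_rot":[0,0,0],"offset":[0,0,0],"gripper":1},{"delta_rot":[0,0,0],"offset":[0,0,0],"gripper":1},{"delta_rot":[0,0,0],"offset":[0,0,0],"gripper":1},{"delta_rot":[0,0,0],"offset":[0,0,0],"gripper":1},{"delta_rot":[0,0,0],"offset":[0,0,0],"gripper":1},{"delta_rot":[0,0,0],"offset":[0,0,0],"gripper":1}]' && python3 -m handwheel '[{"delta_rot":[0,0,0],"offset":[0.004,0,0],"gripper":1},{"delta_rot":[0,0,0],"offset":[0.005,0,0],"gripper":1},{"delta_rot":[0,0,0],"offset":[0.005,0,0],"gripper":1},{"delta_rot":[0,0,0],"offset":[0.005,0,0],"gripper":1},{"delta_rot":[0,0,0],"offset":[0.005,0,0],"gripper":1},{"delta_rot":[0,0,0],"offset":[0.006,0,0],"gripper":1},{"delta_rot":[0,0,0],"offset":[0.01,0,0],"gripper":1},{"delta_rot":[0,0,0],"offset":[0.015,0,0],"gripper":1}]' && python3 -m handwheel '[{"delta_rot":[0,0,0],"offset":[0.01,0,0],"gripper":1},{"delta_rot":[0,0,0],"offset":[0,0,-0.04],"gripper":1},{"delta_rot":[0,0,0],"offset":[0,0,-0.05],"gripper":1},{"delta_rot":[0,0,0],"offset":[0,-0.03,-0.05],"gripper":1},{"delta_rot":[0,0,0],"offset":[0,0,0],"gripper":1},{"delta_rot":[0,0,0],"offset":[0,0,0],"gripper":1}]'
python3 - <<'E'
from h import *
np.set_printoptions(precision=3,suppress=True)
for n in('top','scene'):
    P=cloud(grab(n,n+'5.png'))
    q=P[(abs(P[...,0]-.732)<.08)&(abs(P[...,1]+.01)<.125)&(P[...,2]>.14)]
    k=np.polyfit(q[:,1],q[:,2],1);print('tilt',k[0])
    c=P[(P[...,2]>.092)&(P[...,2]<.106)&(abs(P[...,0]-.732)<.17)&(P[...,1]<-.09)&(P[...,1]>-.33)]
    r=cv2.minAreaRect(c[:,:2].astype(np.float32));print('crate',r)
    g=P[(P[...,2]>.14)&(P[...,2]<.2)&(abs(P[...,0]-.48)<.03)&(abs(P[...,1]+.005)<.05)]
    print('grip',len(g),np.median(g,0))
    m=((P[...,2]>.022)&(P[...,2]<.15)&(abs(P[...,0]-.732)<.137)&(P[...,1]<-.12)&(P[...,1]>-.30)).astype(np.uint8)
    N,L,S,C=cv2.connectedComponentsWithStats(cv2.erode(m,np.ones((3,3))))
    for i in range(1,N):
        if S[i,4]>60: p=P[L==i];print('head',S[i,4],np.median(p,0),'max',p.max(0),'min',p.min(0))
print(ctrl.state()['force'])
E
```

```text
time_s: 12.55
ee_pos: [0.4804, -0.0069, 0.1204]
tcp_rot: [0.706, 0.708, 0.002, -0.004]
force: [-0.4, 15.0, -3.0]
width: 0.0002
gripper_force: 7.7
time_s: 13.55
ee_pos: [0.4804, -0.0068, 0.1203]
tcp_rot: [0.706, 0.708, 0.002, -0.004]
force: [0.2, 15.4, -3.0]
width: 0.0
gripper_force: 7.7
time_s: 14.55
ee_pos: [0.4813, 0.0416, 0.1213]
tcp_rot: [0.708, 0.706, -0.0, 0.0]
force: [0.6, -0.2, 1.3]
width: -0.0002
gripper_force: 0.0
time_s: 15.3
ee_pos: [0.4511, 0.0521, 0.2609]
tcp_rot: [0.707, 0.707, 0.0, -0.0]
force: [-0.6, -0.1, -0.5]
width: -0.0002
gripper_force: 0.0
tilt 0.00022238987036023506
crate ((0.7312530279159546, -0.20790620148181915), (0.20662826299667358, 0.3044215142726898), 89.7061996459961)
grip 102 [ 0.476 -0.003  0.179]
head 61 [ 0.797 -0.249  0.033] max [ 0.813 -0.237  0.05 ] min [ 0.754 -0.289  0.023]
head 251 [ 0.686 -0.182  0.045] max [ 0.719 -0.148  0.059] min [ 0.66  -0.211  0.029]
tilt -0.0009709376828508355
crate ((0.7330201864242554, -0.2117389440536499), (0.20782525837421417, 0.3029303252696991), 89.66844940185547)
grip 138 [ 0.487 -0.012  0.177]
head 460 [ 0.7   -0.187  0.045] max [ 0.73  -0.15   0.057] min [ 0.666 -0.221  0.023]
head 144 [ 0.708 -0.255  0.037] max [ 0.725 -0.243  0.05 ] min [ 0.668 -0.294  0.022]
head 379 [ 0.844 -0.155  0.056] max [ 0.866 -0.123  0.074] min [ 0.817 -0.185  0.032]
head 210 [ 0.777 -0.263  0.035] max [ 0.814 -0.244  0.048] min [ 0.746 -0.296  0.024]
[ 0.072 -0.131  0.159]
```

View pics/scene5.png

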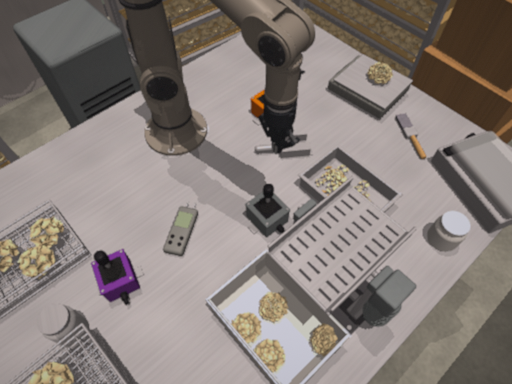

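The four heads lie in the crate, all below its rim (highest point 0.074 m). The tray is level at (345,250), the stick is centred at (267,192), the crate stands flat and the arm is clear. Handing in.

```bash
python3 -c "
from plant import ctrl
print(ctrl.close_job())"
```

```text
the job is handed in; nothing more can be done
None
```

The job is handed in at about 15 s: all four heads are in the crate, which stands flat under the right lip; the joystick is centred, the tray level, and the pan, meter and scoop look unmoved in the pictures (the hand-in returned no verdict).

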